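# Check the lift of an eccentric clamp cam on the dial gauge

## Task

Check the lift of the clamp cam in the checking fixture: first, with the lever left at rest on the low side of its cam, turn the knurled bezel of the dial gauge until the dial's broad zero bar lies under the pointer. Then take the lever by its black upright handle, swing it to the cam's highest lift, where the gauge reads most (further on, the reading drops again), and keep holding it there for the reading: finish with the handle still held at the high point, because a spring swings it back when it is let go. Leave the zero setting as you made it, and leave the tools and parts lying around where they are.

Things in the scene. Friction and masses are not known exactly. Their poses are not given: they have to be found in the camera images.
- fixture: checking fixture, fixed to the bench: grey plate 130 (x) x 260 (y) x 12 mm; origin at the centre of its underside, z up. A cam lever turns about the vertical at x = 0, y = -75 mm; it pushes a steel tappet along +y against the plunger of a dial gauge lying face up at x = 0, y = +80 mm, so the gauge reads the cam's lift. Only the lever and its handle stand higher than 66 mm
- dial_centre (a point): centre of the dial, at the top of the bezel's rim, 66 mm above the bench. The bezel is a knurled steel ring of 58 mm diameter, its side upright from 51 to 66 mm above the bench, turning with the white dial card. Within 70 mm of this centre everything else but the pointer inside the rim stays below 52 mm
- bezel (a joint): angle of the bezel about the vertical, rad, growing anticlockwise as seen from above; 0 where its zero bar lies under the pointer at rest; starts between 0.5 and 2.1. It turns freely both ways with light friction (0.05 N m) and stays where it is left
- zero_mark (a point): point on the dial's zero bar (one broad black bar, 9 x 2.8 mm, and a black notch in the rim beyond it; the other marks are thin), 20 mm from the dial's centre, 63 mm above the bench; turns with the bezel
- pointer_tip (a point): point near the tip of the black pointer, 20 mm from the dial's centre, 63 mm above the bench. With the lever at rest the pointer points along the fixture's +y, away from the plunger
- pointer (a joint): angle of the pointer, rad, clockwise as seen from above; 0 with the lever at rest; 10 mm of lift make one turn, so about 5 at the highest lift
- tappet (a joint): lift of the cam as pushed into the tappet, m; about 0 at rest, about 0.008 at the highest lift; near the top it changes little with the lever
- cam_lever (a joint): angle of the lever, rad, anticlockwise from above; 0 at rest on its stop, where the arm points along 205 degrees in the fixture's frame (0 = +x, 90 = +y). The lift is highest at 1.55 and drops beyond; the other stop is at 2.2. A spring drives the lever back to 0; holding it at the high point takes about 3 N at the handle
- handle_grip (a point): point on the axis of the handle at the height to grip, 98 mm above the bench, 85 mm from the lever's axis; moves with the lever
- handle: black upright round handle at the lever's end, 20 mm thick, 50 mm tall, revolving freely on its own pin; origin at its foot on the lever's arm, 64.5 mm above the bench
- hex_key: small black L-shaped hex key, 82 x 28 x 5 mm, lying on the fixture's plate in front of the clamp block
- caliper: digital caliper, 235 mm long, lying on the bench in front of the fixture
- screwdriver: screwdriver, 194 mm long, 26 mm high, lying on the bench behind the fixture
- ring_gauge: steel ring gauge, 60 mm across, 16 mm high, on the bench right of the fixture
- ring_a: white moulded ring, 64 mm across, 18 mm high, on the bench at the right
- ring_b: a second white moulded ring like ring_a
- cap_a: white moulded cap, 50 mm across, 21 mm high, on the bench at the left
- cap_b: a second white moulded cap like cap_a

How it is judged (in metres and radians):
On the way, in this order (a step that is already met when the one before it is completed fails the run):
1. the dial's zero bar lies under the pointer while the lever is still at rest (distance between zero_mark and pointer_tip below 0.0026 m and value of joint tappet below 0.0005 m), for 0.3 s.
2. the lever is held by its handle at the cam's highest lift (value of joint cam_lever between 1.37 and 1.73 rad and value of joint tappet above 0.0072 m and velocity of joint cam_lever between -0.1 and 0.1 rad/s and contact force between the fingers and handle above 1 N), for 0.5 s.
At the end, for the whole second after the job is handed in: The fingers hold the handle (more than 1 N) with the lever still, within 0.18 rad (10 degrees) of the cam's high point and the lift above 7.2 mm, and the dial's zero bar is still within 3 mm, at 20 mm radius, of where the pointer stood at rest (all of step 2 and x of zero_mark in the frame of fixture between -0.003 and 0.003 m and y of zero_mark in the frame of fixture above 0.09 m); the arm keeps its last pose, push and grip.
It fails at once if a tool or part lying around is knocked away (more than 25 mm) (distance of any of hex_key, caliper, screwdriver, ring_gauge, ring_a, ring_b, cap_a, cap_b from where it was at the start of the episode above 0.025 m).
It also fails if it takes over 64 s, if anything falls off the work surface, if the arm or the gripper's body presses on something with over 40 N, if the wrist force passes 120 N, or if a joint passes its speed limit or range.

## Robot

A 6-joint arm with a two-finger parallel gripper is mounted at the origin on a cart in front of the work surface, level with it; the furniture and walls round the work are solid. World frame = base frame: x ahead of the robot, y to its left, z up, the work surface at z = 0. Lengths are in mm, angles in degrees, forces in N, time in s.
With the tool pointing down it reaches from about 300 to 850 mm from the base axis. Payload 4.2 kg.
Tool frame: the origin (TCP) lies midway between the tips of the shut fingers; the grasp point (between the pads) lies 19 mm behind it; z points along the fingers, y is the line along which they close (so a half turn about z gives the same grasp; the last joint's range is limited). The gripper opens to 91 mm and grips with 3 to 60 N. Pads are 32 mm wide; open, the fingers measure 118 mm over their backs; the gripper's body (76 mm by 178 mm) begins 60 mm behind the grasp point.
Start: joints at [-67.38, 18.312, 89.639, -0, 72.044, -1.146], TCP at [231.734, -526.253, 213.976] pointing down, gripper open.
Joint ranges: [-177.97, 177.97], [-48.28, 115.42], [12.27, 149.76], [-77.06, 257.06], [2.81, 150.46], [-146.56, 146.56]. Speed limits (degrees/s): [147.25, 147.25, 180, 180, 180, 180].

## Interface

Orientations are given as [roll, pitch, yaw] about the fixed x, y, z axes, in that order (R = Rz(yaw) Ry(pitch) Rx(roll)).
In Python, from workcell import env gives the robot as it stands.
- The arm moves only by the tool drive_effector, called after ">>>" by a JSON object that holds its "api" and its "payload", one argument or row to a line. Schema: {"type":"object","properties":{"plan":{"type":"object","properties":{"tx":{"type":"array","items":{"type":"number"},"minItems":1,"maxItems":8},"ty":{"type":"array","items":{"type":"number"},"minItems":1,"maxItems":8},"tz":{"type":"array","items":{"type":"number"},"minItems":1,"maxItems":8},"drx":{"type":"array","items":{"type":"number"},"minItems":1,"maxItems":8},"dry":{"type":"array","items":{"type":"number"},"minItems":1,"maxItems":8},"drz":{"type":"array","items":{"type":"number"},"minItems":1,"maxItems":8}},"additionalProperties":false,"required":["tx","ty","tz","drx","dry","drz"]},"finger_gap":{"type":"number"},"grip_n":{"type":"number"},"only":{"type":"string"},"quiet":{"type":"boolean"},"lines":{"type":"string"}},"required":["plan"],"additionalProperties":false}. plan is an object with one list for each field, all of the same length, 1 to 8, a row being the entries at one place: tx, ty, tz (the shift in mm), drx, dry, drz (a rotation vector in degrees); each row shifts and turns the commanded pose from where the row before left it, along the tool's axes as they then stand; what a row does not reach is not made up. A row lasts 1/10 s, in which the tool goes at most 50 mm and 8.59 degrees, less where a joint would pass 70% of its speed; a pose out of reach is approached as far as the arm can. finger_gap is the finger opening in mm, set as the call begins (left out keeps the last). The fingers move at their own pace and stop on an object; grip_n is the grip in N (left out, the last holds). Time passes only in rows, so rows that do not move let the fingers close. The tool returns the time, the measured TCP pose, the force, the opening and the grip force at its end. only (a regular expression) keeps the lines of the reply that match it, lines (a string "A,B") keeps lines A to B, and quiet returns only ok. Input that does not fit is refused with a message, and nothing moves.
- env.state(): the state, without advancing time (a new reading comes with each control period).
- env.grab_frame(name): name is "side" or "top" or "wrist"; returns the picture (420x560x3 uint8, blue, green, red); there is no depth.
- env.camera_model(name): a dict with "fx", "fy", "cx", "cy" (pixels), "T" (4x4, takes a point from camera to world coordinates). Camera axes: x right, y up, looking along -z (the intrinsics and any distortion apply to the point x, -y, -z); pixel columns grow to the right and rows downward; lengths in mm; the calibration is good to about 2 mm. A picture is of the moment at which its call begins: read the wrist's pose just before it. camera_model takes no time and is no camera call; for the wrist camera it gives the pose at the moment of the call.
- env.job_done(): hands the job in; it is judged then, once.
The state is a dict: "time_s": time; "qpos": joint angles; "qvel": joint speeds; "effort": joint torques, N m; "ee_pos": TCP position; "ee_rot": TCP orientation; "force": force on the tool from outside, world axes, zero at the start; "torque": the same for the moment, N m; "gripper_width": finger opening in mm; "gripper_force": force on a finger pad.
Only numpy, scipy, OpenCV 4.12 (cv2) and the standard library are available. Lean on these libraries where they do the work, as an engineer would, in place of code of your own. Each camera call takes 0.05 s, during which the arm holds its last target. There are 200 camera calls.

## Working session

There is one attempt and no reset: what is moved stays moved. The work goes in short steps, Python scripts to look and compute and a tool call to move; the robot and the scene stay as the last step left them, time stands still between calls to the robot, and variables do not carry over. Pictures are saved under pics/ and viewed, at most 10 in all, crops included, and the job is handed in when it is done.

```bash
ls; mkdir -p pics
```

Run:
```python
from workcell import env
import cv2,numpy as np
for n in("top","side"):
    im=env.grab_frame(n);cv2.imwrite(f"pics/{n}0.png",im)
    m=env.camera_model(n);print(n,{k:np.round(v,3).tolist() if k=="T" else v for k,v in m.items()})
s=env.state();print(s)
```

```text
pics
workcell.py
top {'fx': 398.8246250159765, 'fy': 398.8246250159765, 'cx': 283.8931761201329, 'cy': 211.91085831038117, 'T': [[0.023, 0.986, -0.165, 304.869], [-1.0, 0.024, -0.001, 20.662], [0.003, 0.165, 0.986, 1318.78], [0.0, 0.0, 0.0, 1.0]]}
side {'fx': 432.0785363663091, 'fy': 432.0785363663091, 'cx': 279.6435081918942, 'cy': 208.7372846352851, 'T': [[0.889, 0.187, -0.417, -76.096], [-0.457, 0.382, -0.803, -1129.446], [0.009, 0.905, 0.425, 699.029], [0.0, 0.0, 0.0, 1.0]]}
{'time_s': 0.1, 'qpos': array([-6.73801840e+01,  1.83468996e+01,  8.96988334e+01, -1.48576606e-03,
        7.20448226e+01, -1.14666737e+00]), 'qvel': array([-0.05810047, -0.10049603, -0.06871313, -0.03559316,  0.10520773,
        0.04286775]), 'effort': array([ 9.72256498e-05, -4.13334954e+01, -2.32508898e+01,  7.28620542e-02,
        4.22028790e-02, -6.16638840e-05]), 'ee_pos': array([ 231.54241163, -525.82459377,  213.21912272]), 'ee_rot': array([-1.79909434e+02, -3.99781196e-04,  2.37669421e+01]), 'force': array([0.17351489, 0.05145688, 0.34396053]), 'torque': array([-0.00629748,  0.00811612,  0.00061375]), 'gripper_force': 0.0, 'gripper_width': 91.51557768621373}
```

View pics/top0.png

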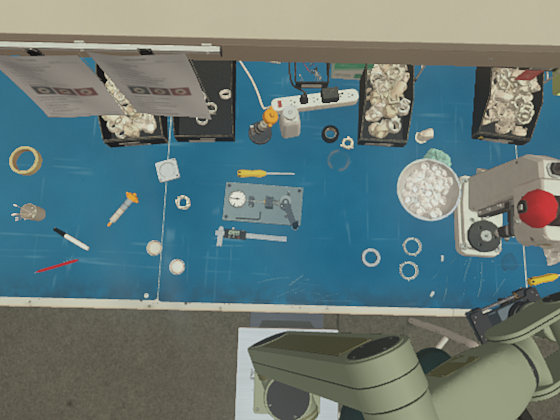

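View pics/side0.png

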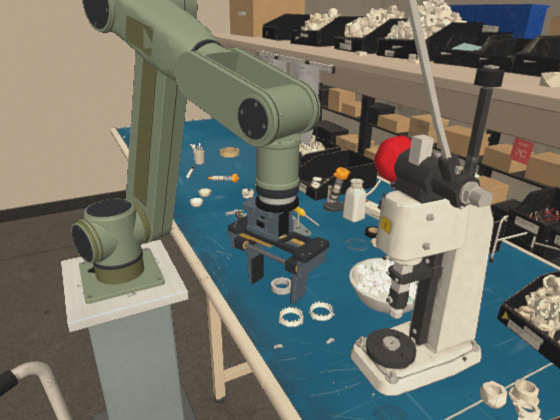

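The top view shows the fixture at about (263,205), with the dial at (237,199) and the black handle near (293,222). The side view has the fixture hidden behind the gripper.

Create h.py:
```python
from workcell import env
import cv2,numpy as np
from scipy.spatial.transform import Rotation as R
def ray(m,u,v):
    d=np.array([(u-m["cx"])/m["fx"],-(v-m["cy"])/m["fy"],-1.]);T=np.array(m["T"])
    return T[:3,3],T[:3,:3]@d
def onplane(m,u,v,z):
    o,d=ray(m,u,v);return o+d*(z-o[2])/d[2]
def meet(rays):
    A=0;b=0
    for o,d in rays:
        d=d/np.linalg.norm(d);P=np.eye(3)-np.outer(d,d);A=A+P;b=b+P@o
    return np.linalg.solve(A,b)
def totool(p,s=None):
    s=s or env.state();return R.from_euler("xyz",s["ee_rot"],degrees=True).inv().apply(np.array(p)-s["ee_pos"])
```

Run:
```python
from h import *
m=env.camera_model("top")
print("dial",onplane(m,237,199,66),"handle",onplane(m,293,222,98))
for c in((226,182),(304,187),(301,229),(223,222)):print(onplane(m,*c,12))
w=env.camera_model("wrist");s=env.state();Rt=R.from_euler("xyz",s["ee_rot"],degrees=True).as_matrix()
print(w["fx"],w["cx"],w["cy"],[k for k in w]);T=np.array(w["T"])
print("cam in tool",Rt.T@(T[:3,3]-s["ee_pos"]),"\n",Rt.T@T[:3,:3])
im=cv2.imread("pics/top0.png");cv2.imwrite("pics/top_crop.png",cv2.resize(im[160:260,150:320],None,fx=4.5,fy=4.5,interpolation=cv2.INTER_CUBIC))
```

```text
dial [553.40536173 172.71071947  66.        ] handle [478.79416304  -7.25268278  98.        ]
[621.47537479 218.73312071  12.        ]
[610.57982659 -43.82060464  12.        ]
[468.3629513  -36.06458811  12.        ]
[485.52348637 222.20553193  12.        ]
364.73861422906725 274.72733482992845 203.53365975647674 ['fx', 'fy', 'cx', 'cy', 'T']
cam in tool [  76.47185015    0.67489819 -170.12348928] 
 [[-5.76409490e-04  9.62161402e-01  2.72479548e-01]
 [ 9.99999828e-01  5.24634078e-04  2.62870118e-04]
 [ 1.09971425e-04  2.72479653e-01 -9.62161539e-01]]
```

View pics/top_crop.png

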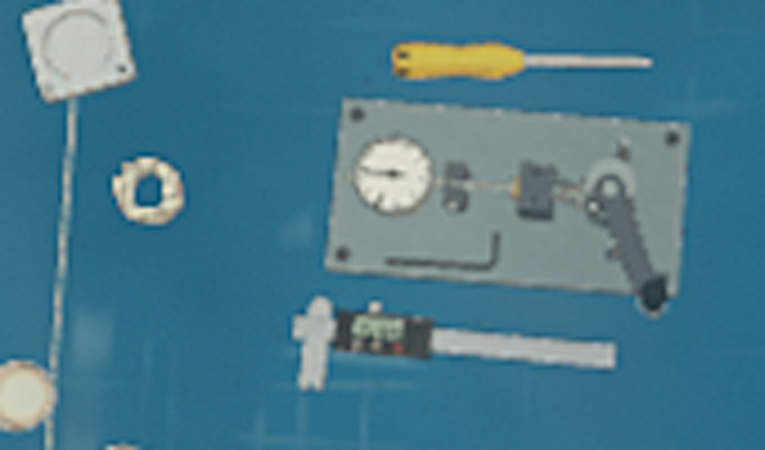

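The crop shows the pointer pointing left, along +y. The zero bar is lower left of it, roughly 1.1 rad anticlockwise, so the bezel must turn clockwise. I'll bring the wrist camera over the dial first.

>>> {"api": "drive_effector", "payload": {
  "plan": {"tx":[36, 36, 36, 36, 36, 36, 36, 36], "ty":[-31.8, -31.8, -31.8, -31.8, -31.8, -31.8, -31.8, -31.8], "tz":[0, 0, 0, 0, 0, 0, 0, 0], "drx":[0, 0, 0, 0, 0, 0, 0, 0], "dry":[0, 0, 0, 0, 0, 0, 0, 0], "drz":[0, 0, 0, 0, 0, 0, 0, 0]},
  "finger_gap": 91,
  "grip_n": 15
}}

```text
time_s: 0.9
ee_pos: [393.0, -175.5, 213.8]
ee_rot: [180.0, 0.0, 23.7]
force: [0.8, -0.6, -1.1]
gripper_width: 90.8
gripper_force: 0.0
```

>>> {"api": "drive_effector", "payload": {
  "plan": {"tx":[36, 36, 36, 36, 36, 36, 36, 36], "ty":[-31.8, -31.8, -31.8, -31.8, -31.8, -31.8, -31.8, -31.8], "tz":[0, 0, 0, 0, 0, 0, 0, 0], "drx":[0, 0, 0, 0, 0, 0, 0, 0], "dry":[0, 0, 0, 0, 0, 0, 0, 0], "drz":[0, 0, 0, 0, 0, 0, 0, 0]}
}}

```text
time_s: 1.7
ee_pos: [554.1, 173.5, 213.5]
ee_rot: [180.0, 0.0, 23.8]
force: [0.7, -0.4, 0.6]
gripper_width: 91.0
gripper_force: 0.0
```

>>> {"api": "drive_effector", "payload": {
  "plan": {"tx":[0, 0, 0, 0, 0, 0], "ty":[0, 0, 0, 0, 0, 0], "tz":[16, 16, 16, 16, 0, 0], "drx":[0, 0, 0, 0, 0, 0], "dry":[0, 0, 0, 0, 0, 0], "drz":[-8.5, -8.5, -8.5, -8.5, 0, 0]}
}}

```text
time_s: 2.3
ee_pos: [553.8, 171.5, 149.8]
ee_rot: [-180.0, 0.0, 57.6]
force: [-0.0, 0.1, 0.9]
gripper_width: 91.3
gripper_force: 0.0
```

Run:
```python
from h import *
m=env.camera_model("wrist");im=env.grab_frame("wrist");cv2.imwrite("pics/w1.png",im);np.save("pics/w1.npy",m["T"])
s=env.state();print(s["time_s"],s["ee_pos"],s["ee_rot"])
```

```text
2.35 [554.26468163 171.61851381 150.51623491] [ 1.79960848e+02 -3.78874014e-02  5.76147291e+01]
```

View pics/w1.png

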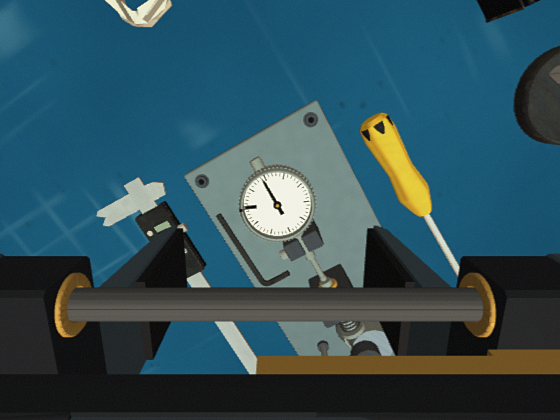

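The wrist view shows the dial centred at about (278,204), the zero bar at about (250,207) and the pointer running up to about (262,180). I'll take a second view from a shifted place for the heights.

Add to h.py:
```python
def dial(im,u0,v0):
    g=im.min(2);msk=((g>185)).astype(np.uint8)
    msk=cv2.morphologyEx(msk,cv2.MORPH_CLOSE,np.ones((7,7)))
    cs,_=cv2.findContours(msk,cv2.RETR_EXTERNAL,cv2.CHAIN_APPROX_NONE)
    c=[c for c in cs if cv2.contourArea(c)>800 and cv2.pointPolygonTest(c,(u0,v0),False)>=0]
    return cv2.fitEllipse(cv2.convexHull(c[0]))
def polar(im,m,c,z=63.,rs=np.arange(14,24.5,.5)):
    a=np.radians(np.arange(0,360,.5));T=np.array(m["T"]);out=[]
    P=np.stack([c[0]+np.outer(rs,np.cos(a)),c[1]+np.outer(rs,np.sin(a)),np.full((len(rs),len(a)),z)],-1)
    q=(P-T[:3,3])@T[:3,:3];u=m["cx"]-m["fx"]*q[...,0]/q[...,2];v=m["cy"]+m["fy"]*q[...,1]/q[...,2]
    return cv2.remap(cv2.cvtColor(im,cv2.COLOR_BGR2GRAY),u.astype(np.float32),v.astype(np.float32),cv2.INTER_LINEAR)
```

```text
(no output)
```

>>> {"api": "drive_effector", "payload": {
  "plan": {"tx":[-25, -25, 0, 0], "ty":[-18, -18, 0, 0], "tz":[0, 0, 0, 0], "drx":[0, 0, 0, 0], "dry":[0, 0, 0, 0], "drz":[0, 0, 0, 0]}
}}

```text
time_s: 2.75
ee_pos: [497.5, 148.5, 151.3]
ee_rot: [179.9, -0.1, 57.7]
force: [0.8, -0.0, -0.1]
gripper_width: 90.7
gripper_force: 0.0
```

Run:
```python
from h import *
m2=env.camera_model("wrist");im2=env.grab_frame("wrist");cv2.imwrite("pics/w2.png",im2);np.save("pics/w2.npy",m2["T"])
m1=dict(m2,T=np.load("pics/w1.npy"));im1=cv2.imread("pics/w1.png")
e1=dial(im1,278,204)
T=np.array(m2["T"]);p=onplane(m1,*e1[0],63);q=T[:3,:3].T@(p-T[:3,3])
e2=dial(im2,m2["cx"]-m2["fx"]*q[0]/q[2],m2["cy"]+m2["fy"]*q[1]/q[2])
print(e1,e2)
c=meet([ray(m1,*e1[0]),ray(m2,*e2[0])]);print("centre",c)
for im,m,e in((im1,m1,e1),(im2,m2,e2)):
    cc=onplane(m,*e[0],63);print(cc)
    pm=polar(im,m,cc);d=np.median(pm,0)
    for lo in np.where((d<110)&(np.roll(d,1)>=110))[0]:
        w=0
        while d[(lo+w)%720]<110:w+=1
        print("dark from %.1f width %.1f min %.0f"%(lo/2,w/2,d[lo:lo+w].min() if w else 0))
big=cv2.resize(im1[150:260,220:340],None,fx=5,fy=5,interpolation=cv2.INTER_CUBIC);cv2.imwrite("pics/w1c.png",big)
```

```text
((276.8518981933594, 203.40200805664062), (63.34502029418945, 66.62881469726562), 89.14339447021484) ((326.2030029296875, 135.66464233398438), (68.55929565429688, 71.25186157226562), 32.07790756225586)
centre [556.58931944 172.87462433  59.87278572]
[557.08810051 173.52910132  63.        ]
dark from 86.5 width 4.0 min 60
dark from 152.0 width 6.5 min 9
[556.32408295 173.44945144  63.        ]
dark from 85.0 width 4.0 min 47
dark from 153.0 width 6.0 min 8
```

View pics/w1c.png

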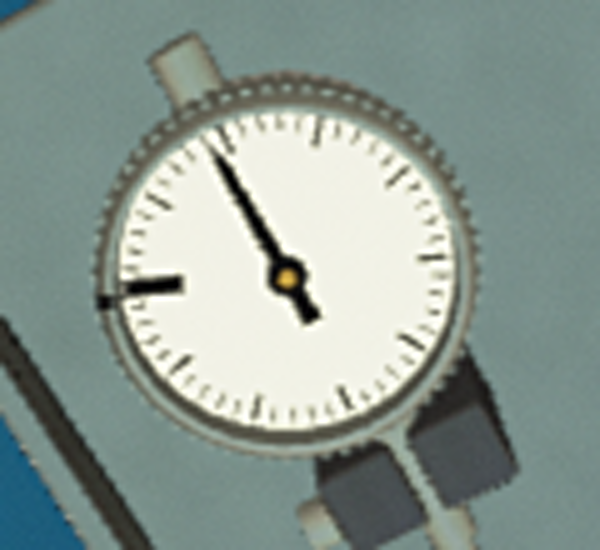

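The crop shows the hub at about (277.4,205.6) in the full picture, the bar at about (250,207) and the notch beyond it. The card ellipse is biased by the rim, so I'll use the hub.

Add to h.py:
```python
def hub(im,e):
    u,v=map(int,e[0]);b=im[v-8:v+9,u-8:u+9].astype(float);w=np.clip(b[...,2]-b[...,0]-40,0,None)
    yy,xx=np.mgrid[v-8:v+9,u-8:u+9];return (w*xx).sum()/w.sum(),(w*yy).sum()/w.sum()
def marks(im,m,c):
    d=np.median(polar(im,m,c),0);r=[]
    for lo in np.where((d<110)&(np.roll(d,1)>=110))[0]:
        w=0
        while d[(lo+w)%720]<110:w+=1
        r.append((lo/2+(w-1)/4,w/2))
    return r
```

Run:
```python
from h import *
m=env.camera_model("wrist");R_=[]
for i,(u,v) in((1,(278,204)),(2,(326,136))):
    mm=dict(m,T=np.load(f"pics/w{i}.npy"));im=cv2.imread(f"pics/w{i}.png");h=hub(im,dial(im,u,v));R_.append(ray(mm,*h))
    c=onplane(mm,*h,63);print(h,c,marks(im,mm,c))
print(meet(R_))
print(env.state()["ee_pos"],totool([556.5,172.3,54]))
```

```text
(np.float64(276.94392523364485), np.float64(205.27236315086782)) [556.38227923 172.288838    63.        ] [(np.float64(86.0), 4.5), (np.float64(151.0), 6.5)]
(np.float64(327.0612244897959), np.float64(137.1594387755102)) [556.31209581 172.23264385  63.        ] [(np.float64(87.0), 4.5), (np.float64(152.75), 6.0)]
[556.33284618 172.18839992  62.64159381]
[498.00363888 148.77728965 151.15893895] [50.89837178 36.64985239 97.37117466]
```

>>> {"api": "drive_effector", "payload": {
  "plan": {"tx":[25.5, 25.4, 0, 0, 0, 0, 0], "ty":[18.3, 18.4, 0, 0, 0, 0, 0], "tz":[0, 0, 32, 32, 32, 0, 0], "drx":[0, 0, 0, 0, 0, 0, 0], "dry":[0, 0, 0, 0, 0, 0, 0], "drz":[0, 0, 0, 0, 0, 0, 0]},
  "finger_gap": 91,
  "grip_n": 15
}}

```text
time_s: 3.5
ee_pos: [556.0, 172.3, 54.2]
ee_rot: [180.0, -0.0, 57.7]
force: [-0.0, -0.0, 0.4]
gripper_width: 91.1
gripper_force: 0.0
```

```bash
python3 -c "
from h import *;print(totool([556.35,172.25,55]))"
```

```text
[ 0.15108598  0.29546598 -0.77171241]
```

>>> {"api": "drive_effector", "payload": {
  "plan": {"tx":[0, 0, 0, 0, 0, 0], "ty":[0, 0, 0, 0, 0, 0], "tz":[0, 0, 0, 0, 0, 0], "drx":[0, 0, 0, 0, 0, 0], "dry":[0, 0, 0, 0, 0, 0], "drz":[0, 0, 0, 0, 0, 0]},
  "finger_gap": 50,
  "grip_n": 15
}}

```text
time_s: 4.1
ee_pos: [555.8, 171.7, 54.6]
ee_rot: [179.9, -0.1, 57.8]
force: [1.2, -2.1, 2.9]
gripper_width: 56.5
gripper_force: 15.0
```

>>> {"api": "drive_effector", "payload": {
  "plan": {"tx":[0, 0, 0, 0, 0, 0, 0, 0], "ty":[0, 0, 0, 0, 0, 0, 0, 0], "tz":[0, 0, 0, 0, 0, 0, 0, 0], "drx":[0, 0, 0, 0, 0, 0, 0, 0], "dry":[0, 0, 0, 0, 0, 0, 0, 0], "drz":[8.2, 8.2, 8.2, 8.2, 8.2, 8.2, 8.2, 8]}
}}

```text
time_s: 4.9
ee_pos: [555.0, 173.1, 54.6]
ee_rot: [-179.9, -0.0, -8.0]
force: [-1.1, 3.1, 3.5]
gripper_width: 56.2
gripper_force: 15.0
```

>>> {"api": "drive_effector", "payload": {
  "plan": {"tx":[0, 0, 0], "ty":[0, 0, 0], "tz":[0, 0, 0], "drx":[0, 0, 0], "dry":[0, 0, 0], "drz":[0, 0, 0]}
}}

```text
time_s: 5.2
ee_pos: [555.1, 173.1, 54.6]
ee_rot: [-179.9, -0.0, -7.5]
force: [-1.0, 4.5, 5.5]
gripper_width: 56.6
gripper_force: 15.0
```

Run:
```python
from h import *
m=env.camera_model("wrist");im=env.grab_frame("wrist");cv2.imwrite("pics/w3.png",im)
print(marks(im,m,[556.35,172.25]))
cv2.imwrite("pics/w3c.png",im)
```

```text
[(np.float64(83.25), 8.0), (np.float64(120.75), 1.0), (np.float64(172.5), 91.5)]
```

View pics/w3c.png

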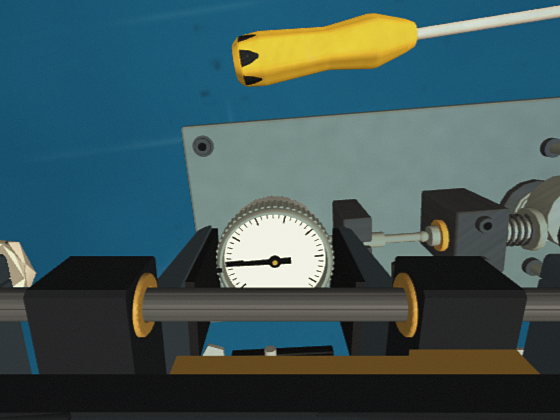

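The zero bar now lies under the pointer at about (238,263), seen between the fingers. I'll release, lift and verify it unobstructed.

>>> {"api": "drive_effector", "payload": {
  "plan": {"tx":[0, 0, 0, 0, 0, 0, 0, 0], "ty":[0, 0, 0, 0, 0, 0, 0, 0], "tz":[0, 0, 0, 0, -32, -32, -32, 0], "drx":[0, 0, 0, 0, 0, 0, 0, 0], "dry":[0, 0, 0, 0, 0, 0, 0, 0], "drz":[0, 0, 0, 0, 0, 0, 0, 0]},
  "finger_gap": 91
}}

```text
time_s: 6.05
ee_pos: [557.8, 172.5, 154.5]
ee_rot: [-179.8, -0.5, -7.6]
force: [0.4, -0.6, 0.0]
gripper_width: 91.0
gripper_force: 0.0
```

>>> {"api": "drive_effector", "payload": {
  "plan": {"tx":[0], "ty":[0], "tz":[0], "drx":[0], "dry":[0], "drz":[0]}
}}

```text
time_s: 6.15
ee_pos: [555.0, 171.7, 150.3]
ee_rot: [-180.0, -0.1, -7.6]
force: [0.0, -0.2, -1.4]
gripper_width: 90.9
gripper_force: 0.0
```

Run:
```python
from h import *
m=env.camera_model("wrist");im=env.grab_frame("wrist");cv2.imwrite("pics/w4.png",im);np.save("pics/w4.npy",m["T"])
T=np.array(m["T"]);q=T[:3,:3].T@(np.array([556.35,172.25,63])-T[:3,3]);u,v=m["cx"]-m["fx"]*q[0]/q[2],m["cy"]+m["fy"]*q[1]/q[2]
h=hub(im,((u,v),0));c=onplane(m,*h,63);print((u,v),h,c,marks(im,m,c))
for r0,r1 in((9,14),(16,18),(18,20),(20,22),(22,24),(24,26),(26,28)):
    d=polar(im,m,c,63. if r1<25 else 66.,np.arange(r0,r1,.5)).mean(0)[120:220];w=np.clip(np.median(d)-20-d,0,None);a=60+np.arange(100)/2
    print(r0,r1,"%.1f"%((w*a).sum()/max(w.sum(),1)),"w",(d<110).sum()/2)
x,y=int(h[0]),int(h[1]);cv2.imwrite("pics/w4c.png",cv2.resize(im[y-50:y+50,x-60:x+60],None,fx=6,fy=6,interpolation=cv2.INTER_CUBIC))
```

```text
(np.float64(272.73562488389285), np.float64(207.17372508888016)) (np.float64(272.75201072386056), np.float64(207.0455764075067)) [556.44570797 172.22482626  63.        ] [(np.float64(85.25), 7.0)]
9 14 84.7 w 11.0
16 18 85.0 w 8.0
18 20 85.5 w 7.5
20 22 85.9 w 7.0
22 24 85.2 w 5.5
24 26 86.7 w 1.5
26 28 88.3 w 8.5
```

View pics/w4c.png

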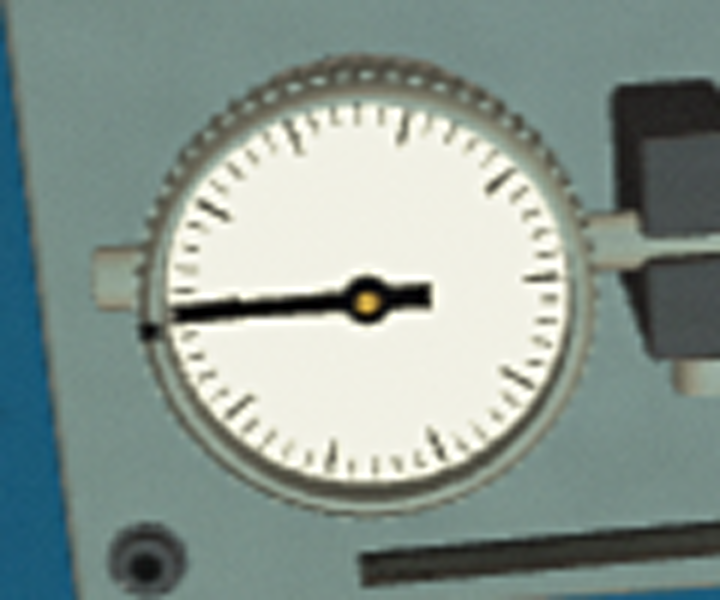

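The picture shows the zero bar and the pointer as one line from the hub to the notch (150,330 in the crop), so the zero is set. Next I'll look at the handle from two places.

Add to h.py:
```python
def snap(n):
    m=env.camera_model("wrist");im=env.grab_frame("wrist");cv2.imwrite(f"pics/{n}.png",im);np.save(f"pics/{n}.npy",m["T"]);return m,im
def proj(m,p):
    T=np.array(m["T"]);q=T[:3,:3].T@(np.array(p)-T[:3,3]);return m["cx"]-m["fx"]*q[0]/q[2],m["cy"]+m["fy"]*q[1]/q[2]
```

```text
(no output)
```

>>> {"api": "drive_effector", "payload": {
  "plan": {"tx":[-21, -21, -21, -21, 0, 0], "ty":[43, 43, 43, 43, 0, 0], "tz":[-4, -4, -4, -4, 0, 0], "drx":[0, 0, 0, 0, 0, 0], "dry":[0, 0, 0, 0, 0, 0], "drz":[0, 0, 0, 0, 0, 0]}
}}

```text
time_s: 6.8
ee_pos: [448.0, 12.0, 165.1]
ee_rot: [-180.0, 0.1, -7.8]
force: [1.5, 0.9, -0.3]
gripper_width: 91.0
gripper_force: 0.0
```

```bash
python3 -c "
from h import *
m,im=snap('h1');print(env.state()['ee_pos'],proj(m,[470,-10,114]))"
```

```text
[448.716678    12.68869564 165.13651858] (np.float64(303.71573594972983), np.float64(187.0798776218375))
```

>>> {"api": "drive_effector", "payload": {
  "plan": {"tx":[5, 0, 0], "ty":[45, 0, 0], "tz":[0, 0, 0], "drx":[0, 0, 0], "dry":[0, 0, 0], "drz":[0, 0, 0]}
}}

```text
time_s: 7.15
ee_pos: [448.3, -32.2, 165.2]
ee_rot: [-180.0, 0.1, -7.7]
force: [-0.1, 0.2, 0.0]
gripper_width: 90.7
gripper_force: 0.0
```

```bash
python3 -c "
from h import *
m,im=snap('h2');print(env.state()['ee_pos'],proj(m,[470,-10,114]))
cv2.imwrite('pics/hh.png',np.hstack([cv2.imread('pics/h1.png')[60:320,100:480],im[60:320,100:480]]))"
```

```text
[448.20061413 -31.72790394 165.33202404] (np.float64(233.85455015549272), np.float64(196.77587908708642))
```

View pics/hh.png

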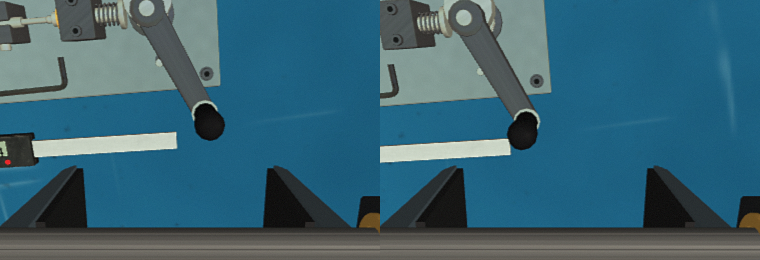

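The black handle top is at about (309,185) in the first view and (242,191) in the second. The lever's pivot cap is at about (249,69) and (183,77).

Run:
```python
from h import *
m0=env.camera_model("wrist");rs=[];rp=[]
for n,(u,v),(pu,pv) in(("h1",(309,185),(249,69)),("h2",(242,191),(183,77))):
    m=dict(m0,T=np.load(f"pics/{n}.npy"));im=cv2.imread(f"pics/{n}.png")
    k=(im[v-45:v+45,u-35:u+35].max(2)<45).astype(np.uint8)
    nl,lab,st,cen=cv2.connectedComponentsWithStats(k);i=1+st[1:,4].argmax();b=(lab==i)
    d=cv2.distanceTransform(b.astype(np.uint8),cv2.DIST_L2,5)
    ys,xs=np.where(b);bot=ys.max();low=b[bot-20:bot-8];w=low.sum(1).max();r=w/2
    mid=np.where(low[low.sum(1).argmax()])[0].mean()
    c=(u-35+mid,v-45+bot+.5-r);print(n,"w",w,"c",c,"bbox",st[i],"dtmax",d.max(),np.argwhere(d==d.max())[0]+[v-45,u-35])
    rs.append(ray(m,*c))
    g=(im[pv-12:pv+13,pu-12:pu+13].min(2)>170).astype(np.uint8);nl,lab,st,cen=cv2.connectedComponentsWithStats(g);i=lab[12,12] or 1+st[1:,4].argmax()
    rp.append(ray(m,pu-12+cen[i][0],pv-12+cen[i][1]));print("pivot",cen[i]+[pu-12,pv-12],st[i][4])
H=meet(rs);P=meet(rp);print("handle top",H,"pivot",P,"dist",np.linalg.norm((H-P)[:2]),np.degrees(np.arctan2(*(H-P)[1::-1])))
print("handle on 114.5:",[ (o+d*(114.5-o[2])/d[2]).round(1) for o,d in rs],"piv@70",[ (o+d*(70-o[2])/d[2]).round(1) for o,d in rp])
print(np.linalg.norm(P[:2]-[556.4,172.25]),np.degrees(np.arctan2(172.25-P[1],556.4-P[0])))
```

```text
h1 w 30 c (np.float64(309.5), np.float64(185.5)) bbox [ 20  24  31  37 839] dtmax 14.581398 [185 309]
pivot [247.5  61. ] 4
h2 w 30 c (np.float64(241.5), np.float64(194.5)) bbox [ 20  26  30  38 851] dtmax 14.193798 [193 242]
pivot [181.  73.] 30
handle top [469.01991419 -14.11609493 107.23729687] pivot [549.83144519  14.880909    84.23338729] dist 85.85644868309284 -160.260866171139
handle on 114.5: [array([470.6, -13.6, 114.5]), array([470.9, -15.1, 114.5])] piv@70 [array([551.8,  15.7,  70. ]), array([550.7,  18.2,  70. ])]
157.50611643047682 87.60987285876921
```

The handle is at about (469.5,-14), 85.9 mm from the pivot, and its top is at 107 mm or more where the text gives 114.5 (it is domed). Both agree with the text. I'll grip it.

>>> {"api": "drive_effector", "payload": {
  "plan": {"tx":[18.7, 0, 0, 0, 0, 0, 0], "ty":[-20.4, 0, 0, 0, 0, 0, 0], "tz":[0, 0, 29, 29, 28, 0, 0], "drx":[0, 0, 0, 0, 0, 0, 0], "dry":[0, 0, 0, 0, 0, 0, 0], "drz":[0, 0, 0, 0, 0, 0, 0]},
  "finger_gap": 91,
  "grip_n": 25
}}

```text
time_s: 7.9
ee_pos: [469.1, -14.2, 80.1]
ee_rot: [180.0, 0.0, -7.6]
force: [1.3, -0.5, 0.9]
gripper_width: 90.8
gripper_force: 0.0
```

>>> {"api": "drive_effector", "payload": {
  "plan": {"tx":[0, 0, 0, 0, 0, 0, 0, 0], "ty":[0, 0, 0, 0, 0, 0, 0, 0], "tz":[0, 0, 0, 0, 0, 0, 0, 0], "drx":[0, 0, 0, 0, 0, 0, 0, 0], "dry":[0, 0, 0, 0, 0, 0, 0, 0], "drz":[0, 0, 0, 0, 0, 0, 0, 0]},
  "finger_gap": 10,
  "grip_n": 25
}}

```text
time_s: 8.7
ee_pos: [469.0, -15.0, 79.9]
ee_rot: [180.0, 0.0, -7.6]
force: [0.5, -0.4, -0.3]
gripper_width: 29.7
gripper_force: 0.0
```

Run:
```python
from h import *
s=env.state();p=s["ee_pos"][:2];A=np.array([548.5,17.]);v=p-A;a=np.arctan2(v[1],v[0]);print(p,np.linalg.norm(v),np.degrees(a)%360)
Rt=R.from_euler("xyz",s["ee_rot"],degrees=True);prev=v
for k in range(1,17):
    t=np.radians(201.5+k*88.8/16);q=85*np.array([np.cos(t),np.sin(t)]);print(k,Rt.inv().apply([*(q-prev),0]).round(1)[:2]);prev=q
```

```text
[469.01790593 -14.95357979] 85.66466330262872 201.90123049667187
1 [4.6 6.1]
2 [5.  6.5]
3 [5.6 6. ]
4 [6.2 5.4]
5 [6.7 4.8]
6 [7.1 4.2]
7 [7.5 3.5]
8 [7.8 2.7]
9 [8.  1.9]
10 [8.1 1.2]
11 [8.2 0.4]
12 [ 8.2 -0.4]
13 [ 8.1 -1.2]
14 [ 8. -2.]
15 [ 7.8 -2.8]
16 [ 7.4 -3.5]
```

Not yet closed (29.7 mm), so I'll give it a few more rows.

>>> {"api": "drive_effector", "payload": {
  "plan": {"tx":[0, 0, 0, 0], "ty":[0, 0, 0, 0], "tz":[0, 0, 0, 0], "drx":[0, 0, 0, 0], "dry":[0, 0, 0, 0], "drz":[0, 0, 0, 0]}
}}

```text
time_s: 9.1
ee_pos: [469.1, -14.7, 79.9]
ee_rot: [-180.0, -0.0, -7.6]
force: [-0.1, 1.8, -0.2]
gripper_width: 17.3
gripper_force: 25.0
```

>>> {"api": "drive_effector", "payload": {
  "plan": {"tx":[4.6, 5, 5.6, 6.2, 0], "ty":[6.1, 6.5, 6, 5.4, 0], "tz":[0, 0, 0, 0, 0], "drx":[0, 0, 0, 0, 0], "dry":[0, 0, 0, 0, 0], "drz":[0, 0, 0, 0, 0]}
}}

```text
time_s: 9.6
ee_pos: [488.0, -42.6, 79.9]
ee_rot: [180.0, -0.0, -7.7]
force: [0.1, 3.1, 1.5]
gripper_width: 17.4
gripper_force: 25.0
```

>>> {"api": "drive_effector", "payload": {
  "plan": {"tx":[6.7, 7.1, 7.5, 7.8, 8, 8.1, 0], "ty":[4.8, 4.2, 3.5, 2.7, 1.9, 1.2, 0], "tz":[0, 0, 0, 0, 0, 0, 0], "drx":[0, 0, 0, 0, 0, 0, 0], "dry":[0, 0, 0, 0, 0, 0, 0], "drz":[0, 0, 0, 0, 0, 0, 0]}
}}

```text
time_s: 10.3
ee_pos: [530.4, -65.2, 79.8]
ee_rot: [-179.9, 0.0, -7.7]
force: [-1.0, 6.9, 2.5]
gripper_width: 17.3
gripper_force: 25.0
```

>>> {"api": "drive_effector", "payload": {
  "plan": {"tx":[8.2, 8.2, 8.1, 8, 7.8, 7.4, 0, 0], "ty":[0.4, -0.4, -1.2, -2, -2.8, -3.5, 0, 0], "tz":[0, 0, 0, 0, 0, 0, 0, 0], "drx":[0, 0, 0, 0, 0, 0, 0, 0], "dry":[0, 0, 0, 0, 0, 0, 0, 0], "drz":[0, 0, 0, 0, 0, 0, 0, 0]}
}}

```text
time_s: 11.1
ee_pos: [576.5, -61.9, 79.8]
ee_rot: [-180.0, 0.3, -7.6]
force: [-4.4, 5.5, 3.2]
gripper_width: 17.2
gripper_force: 25.0
```

Run:
```python
from h import *
s=env.state();v=s["ee_pos"][:2]-[548.5,17];print(np.linalg.norm(v),np.degrees(np.arctan2(v[1],v[0]))%360-201.5,s["force"])
m,im=snap("e1");t=env.grab_frame("top");cv2.imwrite("pics/e.png",np.hstack([cv2.resize(t[165:255,200:330],(560,388)),cv2.resize(im,(240,180))[:1].repeat(388,0)])[:,:560] )
```

```text
83.76149671248976 88.03309028276988 [-4.37780867  5.47969701  3.16717633]
```

View pics/e1.png

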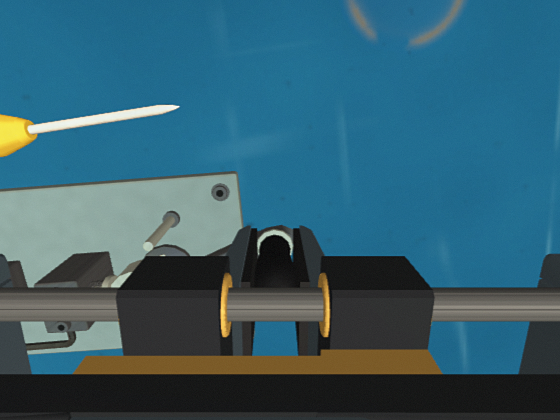

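View pics/e.png

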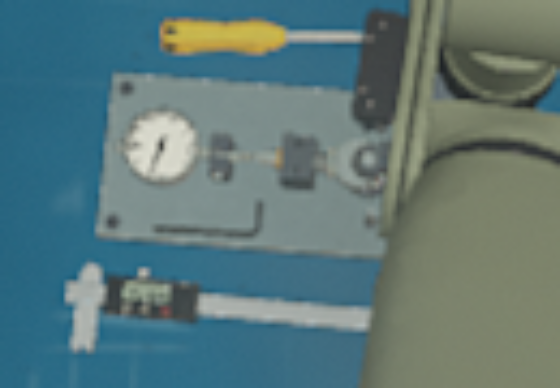

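The gripper holds the handle in the wrist view. In the top view the pointer has swung to about 74° anticlockwise of the zero bar, which is about 5 rad clockwise and so the full lift, and the bar still points left. I'll hold, then hand in.

>>> {"api": "drive_effector", "payload": {
  "plan": {"tx":[0, 0, 0, 0, 0, 0, 0, 0], "ty":[0, 0, 0, 0, 0, 0, 0, 0], "tz":[0, 0, 0, 0, 0, 0, 0, 0], "drx":[0, 0, 0, 0, 0, 0, 0, 0], "dry":[0, 0, 0, 0, 0, 0, 0, 0], "drz":[0, 0, 0, 0, 0, 0, 0, 0]}
}}

```text
time_s: 12.0
ee_pos: [576.2, -62.0, 79.8]
ee_rot: [-180.0, 0.3, -7.6]
force: [-4.7, 6.1, 3.3]
gripper_width: 17.6
gripper_force: 25.0
```

```bash
python3 -c "
from workcell import env;print(env.job_done())"
```

```text
the job is handed in; nothing more can be done
None
```

The job is handed in at 12 s, result not shown: the zero bar was set under the pointer at rest, and the handle is gripped (25 N) with the lever at about 1.54 rad by my measurement, where the gauge showed full lift.

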